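# Slide a sample carrier under the clips of a laser-lab stage

## Robot

A 6-joint arm with a two-finger parallel gripper is mounted at the origin on the work surface. World frame = base frame: x ahead of the robot, y to its left, z up, the work surface at z = 0. Lengths are in m, angles in rad, forces in N, time in s.
With the tool pointing down it reaches from about 0.35 to 0.775 m from the base axis. Payload 5.5 kg.
Tool frame: the origin (TCP) lies at the very end of the fingers, on their centre line; the grasp point (between the pads) lies env.hold_point_z behind it (env.hold_point_z is the distance from the TCP to the grasp point, in m); z points along the fingers, y is the line along which they close (so a half turn about z gives the same grasp; the last joint's range is limited). The gripper opens to 85 mm and grips with 20 to 120 N. Pads are 22 mm wide; open, the fingers measure 114 mm over their backs; the gripper's body (76 mm by 85 mm) begins 54 mm behind the grasp point. The pads swing forward as they close: fully open they stand 13 mm farther back than shut.
Start: joints at [-1.293, 0.313, 0.046, 1.304, 0, 1.431], TCP at [0.233, -0.526, 0.231] pointing down, gripper open.
Joint ranges: [-2.76, 2.76], [-0.86, 1.69], [-1.03, 1.26], [-2.2, 2.34], [-1.47, 1.5], [-3.14, 3.14]. Speed limits (rad/s): [2.57, 2.57, 3.14, 3.14, 3.14, 3.14].

## Interface

Orientations are given as a unit quaternion [w, x, y, z].
In Python, from workcell import env gives the robot as it stands.
- The arm moves only by the tool carry_out, never from a script. Its argument "steps" is a list of rows, each a list of 3 entries, a list of its own where there are three numbers: the turn, a rotation vector about the tool's x, y, z in degrees, then the shift along the tool's x, y, z in cm, then the closure in counts, from 0 (fully open) to 255 (shut). A call has exactly 8 rows; each row is the pose to reach, as a shift and turn from the pose commanded when the call began, along the tool's axes at that moment; what a row does not reach only later rows make up. A row lasts 1/8 s, in which the tool goes at most 62.5 mm and 10.7 degrees, less where a joint would pass 70% of its speed; a pose out of reach is approached as far as the arm can. A call with a gripper value outside its range is refused whole. The fingers move at their own pace and stop on an object; "force" is the grip in N (left out, the last holds). Time passes only in rows, so rows that repeat a pose let the fingers close, or fill a call up. It gives the time, the measured TCP pose, the force, the opening and the grip force at its end, in the units of the state.
- env.get_state(): the state, without advancing time (a new reading comes with each control period).
- env.read_camera(name): name is "scene" or "top"; returns (picture, depth): 480x640x3 uint8, red, green, blue; 480x640 float32, m along the optical axis (not along the pixel's ray), 0 where there is no reading.
- env.get_calibration(name): a dict with "fx", "fy", "cx", "cy" (pixels), "origin" and "orientation" of the camera in the world. Camera axes: x right, y up, looking along -z (the intrinsics and any distortion apply to the point x, -y, -z); pixel columns grow to the right and rows downward; lengths in m; the calibration is good to about 2 mm. A picture is of the moment at which its call begins. get_calibration takes no time and is no camera call.
- env.hand_in(): hands the job in; it is judged then, once.
The state is a dict: "clock": time; "joint_pos": joint angles; "qvel": joint speeds; "tau": joint torques, N m; "tcp_pos": TCP position; "orientation": TCP orientation; "wrist_force": force on the tool from outside, world axes, zero at the start; "ft_torque": the same for the moment, N m; "finger_gap": finger opening in m; "grip_force": force on a finger pad.
Only numpy, scipy, OpenCV 4.12 (cv2) and the standard library are available. Lean on these libraries where they do the work, as an engineer would, in place of code of your own. Each camera call takes 0.05 s, during which the arm holds its last target. There are 200 camera calls.

## Task

Take the slide carrier with the green glass from the tray and load it into the sample stage: lay it flat on the bed in front of the two sprung clips, slide it in so that both clips ride up over its front rim by themselves and snap down on the glass, and go on sliding gently until it bears against the stop bar. Leave it released there, flat, square to the stop and centred across the bed; do not shove it into the stop, do not bend the clips up, and leave everything else where it is.

Things in the scene. Friction and masses are not known exactly. Their poses are not given: they have to be found in the camera images.
- carrier_green: the carrier to load: bare-metal frame 96 (x) x 56 (y) x 7 (z) mm round a recessed green glass slide, 65 to 110 g. Origin: centre of the underside. End rims 11 mm wide along x, side rims 6 mm, all 7 mm high; the glass inside them (74 x 44 mm) has its top 4 mm above the underside. Either end may go first. Lies flat on the tray, 6 mm of each long side overhanging.
- carrier_amber: the other carrier: the same, with orange glass, on the other place of the tray (centres 120 mm apart; which is where varies). To be left alone.
- tray: black tray, fixed, 130 (x) x 250 (y) mm; origin under its centre. Each carrier lies on a land 44 mm wide whose top is 14 mm above the origin; beside the lands the tray's floor is 6 mm lower, room for fingertips. End ridges rise 3 mm above the lands at both ends of each carrier.
- stage: the sample stage, fixed: aluminium plate 190 x 100 mm on four posts, its top 50 mm above the origin. Origin on the breadboard below the centre of the round light aperture. x points from the open loading end (nearer the robot) to the stop and the clip roots, y across. All positions along x or y below are in this frame, measured from the aperture's centre.
- bed_centre (a point): point on top of the raised black bed at the aperture's centre (56 mm above the stage's origin), axes as the stage's. The bed is 48 mm wide, 6 mm above the plate, from x = -93 to +62 mm; a carrier on it overhangs 4 mm on each long side, with room for fingertips 5 mm below its underside.
- stop_slot (a point): point on the bed at x = 48 mm, mid-range of the stop bar (stop_bar in the rules): steel, 8 mm along x, 72 mm along y, its top 8.5 mm above the bed, lying across it. It was set by hand and locked: its face towards the loading end stands anywhere from x = 41 to 55 mm. That setting is not measured: feel or look for it. It does not give.
- clip_tips (a point): point at x = 1 mm, y = 0, 11 mm above the bed, between the upturned free ends of the two clips: 8 mm wide spring strips at y = +12 and -12 mm, screwed to a block at x = 82 mm. From the tip each slopes down to a V nose about 1 mm above the bed at x = 21 mm, then back up over the stop bar; nothing of them is over 20 mm above the bed. A carrier lowered with its front edge at x < -3 mm is clear.
- clip_left (a joint): lift of the clip at y = +12 mm, rad (noise about 0.01): 0 at rest, about 0.10 with its nose on a 7 mm rim, about 0.05 down on the glass. A spring presses the nose down with 2 N on glass, 2.7 N on a rim. Riding up under both clips takes some 4 to 12 N of push (more if the carrier is pressed down), and some drag goes on afterwards.
- clip_right (a joint): the same for the clip at y = -12 mm.
- vial_amber: loose amber glass vial with black cap, 21 mm across, 45 mm tall, standing; origin at the centre of its foot. Not part of the job.
- vial_clear: loose clear glass vial with black cap, 21 mm across, 45 mm tall, standing; origin at the centre of its foot. Not part of the job.
- ball_driver: loose screwdriver with red handle, 160 mm long, lying; not part of the job.
- spare_post: loose steel optical post, 13 mm across, 75 mm tall, standing; origin at the centre of its foot. Not part of the job.
- post_holder: loose black post holder on a 50 x 25 mm foot, 60 mm tall; origin at the centre of its foot. Not part of the job.
Things that resemble listed ones, but are neither listed nor needed, are in the scene too. What is shaped like the carrier_green but purple is not meant.

How it is judged:
On the way, in this order (a step that is already met when the one before it is completed fails the run):
1. both clips ride up together on the carrier's front rim (value of joint each of clip_left, clip_right above 0.085 rad and x of carrier_green in the frame of bed_centre below 0 m and angle between carrier_green's own z axis and vertical below 0.12 rad), for 0.03 s.
2. the carrier bears against the stop bar (contact force between carrier_green and stop_bar above 1 N), for 0.1 s.
At the end, for the whole second after the job is handed in: the green carrier lies flat on the bed (within 1.5 mm), its front edge within 1.8 mm of the stop bar, centred across the bed within 4 mm and square to the stage within 0.04 rad, both clip noses down on its glass, released and at rest (horizontal distance between carrier_green and stop_bar below 0.0538 m and y of carrier_green in the frame of bed_centre between -0.004 and 0.004 m and z of carrier_green in the frame of bed_centre between -0.0015 and 0.0015 m and angle between the x axis of carrier_green and the x axis of stage, either way round below 0.04 rad and angle between carrier_green's own z axis and vertical below 0.03 rad and value of joint clip_left between 0.04 and 0.085 rad and value of joint clip_right between 0.04 and 0.085 rad and linear speed of carrier_green below 0.01 m/s); the robot touches nothing.
It fails at once if the carrier is shoved into the stop bar with over 20 N (contact force between carrier_green and stop_bar above 20 N).
It fails at once if a clip is bent up beyond 0.2 rad (value of joint any of clip_left, clip_right above 0.2 rad).
It fails at once if the other carrier is moved by over 10 mm (distance of carrier_amber from where it was at the start of the episode above 0.01 m).
It fails at once if a vial, the screwdriver, the post or the post holder is moved by over 15 mm (distance of any of vial_amber, vial_clear, ball_driver, spare_post, post_holder from where it was at the start of the episode above 0.015 m).
It also fails if it takes over 61 s, if anything falls off the work surface, if the arm or the gripper's body presses on something with over 40 N, if the wrist force passes 120 N, or if a joint passes its speed limit or range.

## Working session

There is one attempt and no reset: what is moved stays moved. The work goes in short steps, Python scripts to look and compute and a tool call to move; the robot and the scene stay as the last step left them, time stands still between calls to the robot, and variables do not carry over. Pictures are saved under pics/ and viewed, at most 10 in all, crops included, and the job is handed in when it is done.

Besides the shell and the picture viewer there is one more tool, called after "Request:" in YAML: its name, and indented under it one key for each argument. carry_out: Moves the arm, as the interface text tells. Its arguments: {"type":"object","properties":{"steps":{"type":"array","items":{"type":"array"}},"force":{"type":"number"}},"required":["steps"]}

```bash
mkdir -p pics; python3 - <<'E'
from workcell import env
import cv2,numpy as np
for n in("scene","top"):
    p,d=env.read_camera(n); cv2.imwrite(f"pics/{n}0.png",p[:,:,::-1]); np.save(f"{n}0.npy",d)
    print(n,env.get_calibration(n))
print(env.get_state(),env.hold_point_z)
E
```

```text
scene {'fx': 477.4662932695892, 'fy': 477.4662932695892, 'cx': 318.1974719631336, 'cy': 242.12038391951643, 'origin': array([ 1.18448619, -0.53167226,  0.74460815]), 'orientation': array([0.8184075 , 0.4112345 , 0.19059441, 0.35322674])}
top {'fx': 550.8713024302875, 'fy': 550.8713024302875, 'cx': 317.2226977589982, 'cy': 243.27550270659552, 'origin': array([0.32917352, 0.04052098, 1.39013188]), 'orientation': array([-0.70463652, -0.04731663,  0.05111447,  0.7061415 ])}
{'clock': 0.1, 'joint_pos': array([-1.29261680e+00,  3.13942313e-01,  4.50874449e-02,  1.30358316e+00,
       -9.59461682e-06,  1.43123661e+00]), 'qvel': array([ 1.64623721e-03, -1.83524587e-03,  2.56486898e-03,  5.07145718e-04,
       -1.90744373e-03, -8.25780053e-05]), 'tau': array([ 1.83978365e-03, -4.81726921e+01,  2.99243456e+01,  1.27058721e-02,
       -1.31227494e-04, -1.75355432e-06]), 'tcp_pos': array([ 0.23315944, -0.52511294,  0.23048625]), 'orientation': array([-8.18546205e-04,  9.78265598e-01,  2.07354154e-01, -6.16332336e-05]), 'wrist_force': array([ 1.21725810e-01, -6.91456193e-01,  5.56808421e-04]), 'ft_torque': array([ 0.04202804, -0.02414753, -0.0261357 ]), 'grip_force': 0.0, 'finger_gap': 0.08530247045865226} 0.0187
```

View pics/top0.png

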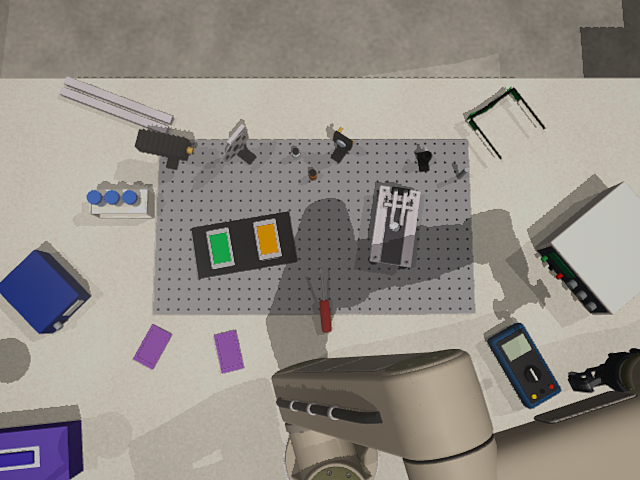

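View pics/scene0.png

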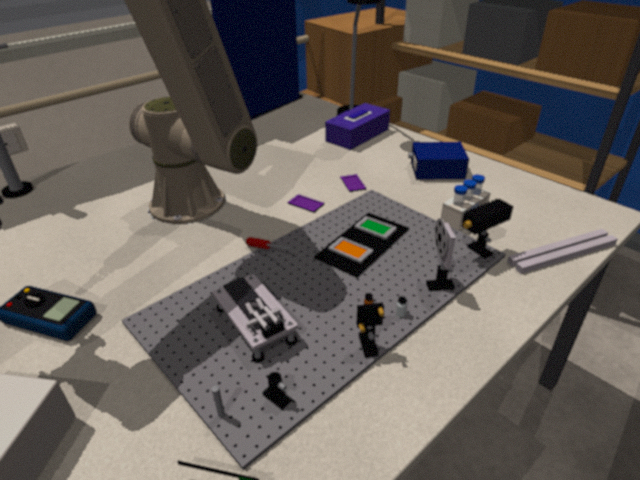

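The top view shows the green carrier at about (220,248), the amber one at (267,240) and the stage around (397,225), with its stop and clip end near row 195. I'll enlarge both areas.

```bash
cat >h.py <<'E'
import numpy as np,cv2
from workcell import env
from scipy.spatial.transform import Rotation as R
def rot(q): return R.from_quat([q[1],q[2],q[3],q[0]])
def world(n,u,v,z):
    "pixel -> point on plane of height z"
    c=env.get_calibration(n); r=rot(c['orientation']).apply([(u-c['cx'])/c['fx'],-(v-c['cy'])/c['fy'],-1])
    return c['origin']+r*(z-c['origin'][2])/r[2]
def pix(n,p):
    c=env.get_calibration(n); q=rot(c['orientation']).inv().apply(np.array(p)-c['origin'])
    return c['cx']+c['fx']*q[0]/-q[2], c['cy']-c['fy']*q[1]/-q[2]
def depthpt(n,d,u,v):
    c=env.get_calibration(n); z=d[int(v),int(u)]
    return c['origin']+rot(c['orientation']).apply([(u-c['cx'])/c['fx']*z,-(v-c['cy'])/c['fy']*z,-z])
E
python3 - <<'E'
from h import *
p=cv2.imread("pics/top0.png"); d=np.load("top0.npy")
a=cv2.resize(p[165:285,350:440],None,fx=5,fy=5,interpolation=cv2.INTER_CUBIC)   # stage, 450x600
b=cv2.resize(p[200:285,185:305],None,fx=2.9,fy=2.9,interpolation=cv2.INTER_CUBIC) # tray 348x246
o=np.zeros((600,800,3),np.uint8); o[:,:450]=a; o[:b.shape[0],450:450+b.shape[1]]=b
cv2.imwrite("pics/crop0.png",o)
for u,v in[(220,248),(267,240),(397,240),(385,250),(410,215),(100,300),(180,300),(205,262),(325,318)]: print(u,v,depthpt("top",d,u,v).round(4))
hsv=cv2.cvtColor(p,cv2.COLOR_BGR2HSV)
for nm,lo,hi,(x0,x1) in(("green",(50,120,60),(80,255,255),(190,305)),("amber",(10,150,100),(25,255,255),(190,305))):
    m=cv2.inRange(hsv,lo,hi); m[:,:x0]=0;m[:,x1:]=0;m[:200]=0;m[290:]=0
    r=cv2.minAreaRect(cv2.findNonZero(m)); bx=cv2.boxPoints(r); M=cv2.moments(m,True); c=(M['m10']/M['m00'],M['m01']/M['m00'])
    z=0.018
    print(nm,r,c,world("top",*c,z).round(4)); print(np.array([world("top",*q,z) for q in bx]).round(4))
E
```

```text
220 248 [0.5088 0.2753 0.0274]
267 240 [0.5287 0.1584 0.0279]
397 240 [ 0.5231 -0.1614  0.0623]
385 250 [ 0.4977 -0.1308  0.0688]
410 215 [ 0.5854 -0.195   0.0605]
100 300 [3.815e-01 5.776e-01 3.000e-04]
180 300 [0.3805 0.3742 0.0132]
205 262 [0.4745 0.3132 0.0203]
325 318 [0.3352 0.0145 0.0366]
green ((219.6829071044922, 247.70301818847656), (28.848363876342773, 17.088890075683594), 79.99201965332031) (219.6788617886179, 247.70731707317074) [0.5108 0.2778 0.018 ]
[[0.5431 0.3059 0.018 ]
 [0.5506 0.2638 0.018 ]
 [0.4786 0.2497 0.018 ]
 [0.4712 0.2916 0.018 ]]
amber ((266.8648681640625, 238.68917846679688), (28.605422973632812, 16.933094024658203), 80.53767395019531) (266.79423868312756, 238.66255144032922) [0.5335 0.1598 0.018 ]
[[0.566  0.187  0.018 ]
 [0.573  0.1449 0.018 ]
 [0.5012 0.1324 0.018 ]
 [0.4942 0.1742 0.018 ]]
```

View pics/crop0.png

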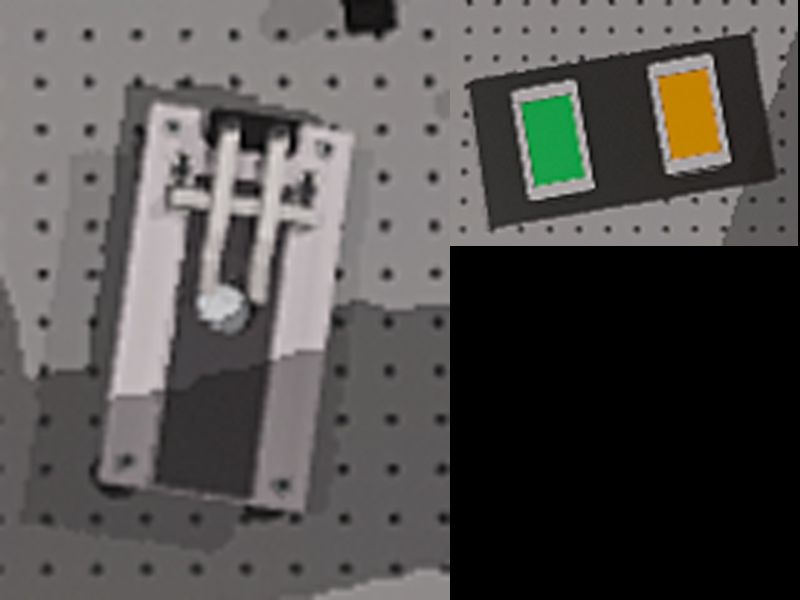

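The crop shows the stage plate with corners at crop (150,100), (354,132), (304,512), (100,485). The aperture is near (222,307), and the stop bar's lower edge runs from (168,207) to (316,225). Green is the left (+y) carrier on the tray.

```bash
cat >>h.py <<'E'
def go(p,yaw):
    "turn (deg) and shift (cm) in tool axes to reach p with tool down and tool x at yaw (deg)"
    s=env.get_state(); r=rot(s['orientation'])
    y=np.radians(yaw); t=R.from_matrix(np.array([[np.cos(y),np.sin(y),0],[np.sin(y),-np.cos(y),0],[0,0,-1]]))
    return np.degrees((r.inv()*t).as_rotvec()).round(2), (r.inv().apply(np.array(p)-s['tcp_pos'])*100).round(2)
E
python3 - <<'E'
from h import *
d=np.load("top0.npy")
f=lambda u,v,z:world("top",350+u/5,165+v/5,z)
C=[f(*q,.0625) for q in((150,100),(354,132),(304,512),(100,485))]
TL,TR,BR,BL=C; print(np.array(C).round(4)); n=np.linalg.norm
print("sizes",n(TL-BL),n(TR-BR),n(TL-TR),n(BL-BR))
ang=lambda v:np.degrees(np.arctan2(v[1],v[0])); print("yaw",ang(TL-BL),ang(TR-BR),ang(TL-TR)-90,ang(BL-BR)-90)
ap=f(222,307,.0685); print("ap",ap, "plate centre",np.mean(C,0))
bl=[f(*q,.0685) for q in((184,250),(155,483))]; br=[f(*q,.0685) for q in((283,270),(253,496))]
print("bed",np.round(bl+br,4),ang(bl[0]-bl[1]),ang(br[0]-br[1]))
st=[f(*q,.077) for q in((168,207),(316,225))]; print("stop",np.round(st,4),ang(st[0]-st[1])-90)
t=[world("top",185+(u-450)/2.9,200+v/2.9,.022) for u,v in((470,80),(752,34),(777,180),(490,230))]
print("tray",np.round(t,4),np.mean(t,0),ang(t[0]-t[1])-90,ang(t[3]-t[2])-90)
for nm,(u0,u1,v0,v1) in dict(green=(216,224,240,256),amber=(263,271,231,247),board=(300,360,255,275),plate=(378,382,200,230),bed=(390,396,240,258)).items():
    print(nm,np.median([depthpt("top",d,u,v)[2] for u in range(u0,u1) for v in range(v0,v1)]).round(4))
print(go([.50,-.10,.23],100),go([.51,.275,.12],190.5))
E
```

```text
[[ 0.6605 -0.1224  0.0625]
 [ 0.6442 -0.2229  0.0625]
 [ 0.456  -0.1933  0.0625]
 [ 0.4693 -0.0946  0.0625]]
sizes 0.1932309071905882 0.19055988730416626 0.10180516044951456 0.09951541959004663
yaw -8.258281241091275 -8.943858339949896 -9.22170524412077 -7.698129412323382
ap [ 0.55565238 -0.15485442  0.0685    ] plate centre [ 0.55748975 -0.1582997   0.0625    ]
bed [[ 0.5839 -0.1369  0.0685]
 [ 0.4696 -0.1206  0.0685]
 [ 0.5739 -0.185   0.0685]
 [ 0.4632 -0.1678  0.0685]] -8.11191258754448 -8.85795665218883
stop [[ 0.6036 -0.1284  0.077 ]
 [ 0.5945 -0.2002  0.077 ]] -7.158752337279779
tray [[0.5614 0.348  0.022 ]
 [0.6017 0.1037 0.022 ]
 [0.4737 0.0816 0.022 ]
 [0.4312 0.3271 0.022 ]] [0.51700566 0.21510935 0.022     ] 9.355988450434921 9.828410949861976
green 0.0303
amber 0.0307
board 0.0123
plate 0.0624
bed 0.0682
(array([-7.000e-02, -7.000e-02, -7.607e+01]), array([ 41.64, -28.03,   0.1 ])) (array([ 0.0000e+00, -1.4000e-01, -1.6657e+02]), array([ 57.76, -61.88,  11.16]))
```

Request:
carry_out:
  steps:
    - [[0,0,-9.5],[5.2,-3.5,0],40]
    - [[0,0,-19],[10.4,-7,0],40]
    - [[0,0,-28.5],[15.6,-10.5,0],40]
    - [[0,0,-38],[20.8,-14,0],40]
    - [[0,0,-47.5],[26,-17.5,0],40]
    - [[0,0,-57],[31.2,-21,0],40]
    - [[0,0,-66.5],[36.4,-24.5,0],40]
    - [[0,0,-76],[41.6,-28,0],40]
  force: 40

```text
clock: 1.1
tcp_pos: [0.4998, -0.1002, 0.2311]
orientation: [0.0, 0.641, 0.767, -0.0]
wrist_force: [1.3, -0.7, -0.2]
finger_gap: 0.0718
grip_force: 0.0
```

```bash
python3 -c "
from h import *
s=env.get_state();print(s['tcp_pos'],s['finger_gap'],s['clock'],go([.5012,.2742,.10],190.3))"
```

```text
[ 0.49982152 -0.10018666  0.23110936] 0.07175269957464393 1.1 (array([-1.000e-02,  0.000e+00, -9.005e+01]), array([36.82,  6.8 , 13.1 ]))
```

Request:
carry_out:
  steps:
    - [[0,0,-10],[4.6,0.85,0],40]
    - [[0,0,-20],[9.2,1.7,0],40]
    - [[0,0,-30],[13.8,2.55,1],40]
    - [[0,0,-40],[18.4,3.4,3],40]
    - [[0,0,-50],[23,4.25,5],40]
    - [[0,0,-60],[27.6,5.1,7.5],40]
    - [[0,0,-70],[32.2,6,10],40]
    - [[0,0,-80],[36.8,6.8,13],40]

```text
clock: 2.1
tcp_pos: [0.5026, 0.2737, 0.1005]
orientation: [0.0, -0.002, 1.0, 0.0]
wrist_force: [0.7, -0.5, 0.4]
finger_gap: 0.0722
grip_force: 0.0
```

```bash
python3 -c "
from h import *
s=env.get_state();print(s['tcp_pos'],s['wrist_force'],go([.5012,.2742,.045],190.3))
p,d=env.read_camera('scene');cv2.imwrite('pics/s1.png',cv2.resize(p[170:290,300:460,::-1],None,fx=5,fy=5,interpolation=cv2.INTER_CUBIC))"
```

```text
[0.50262875 0.27371355 0.10048096] [ 0.69618999 -0.49329762  0.43400254] (array([ -0.  ,   0.04, -10.03]), array([0.15, 0.05, 5.55]))
```

View pics/s1.png

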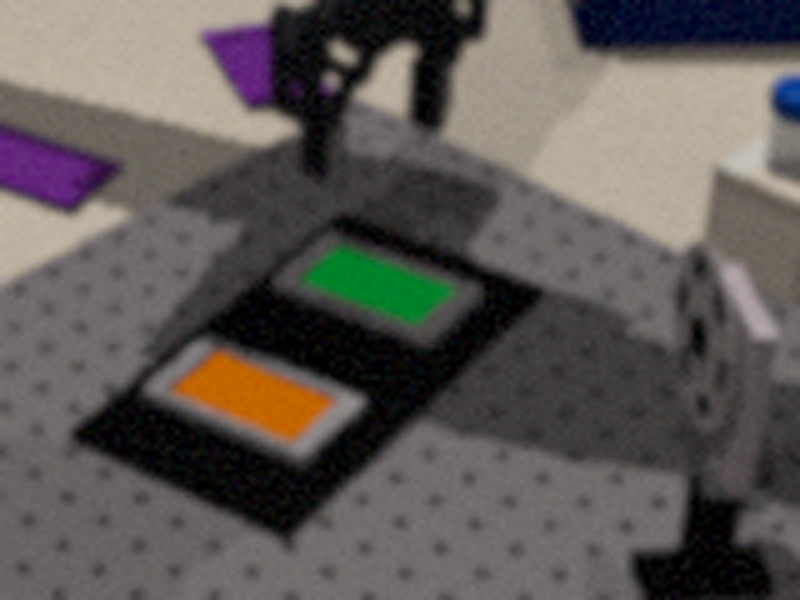

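The gripper is over the green carrier, with fingertips at crop (318,172) and (430,125). The glass centre is at crop (379,284), which is pixel (375.8,226.8).

```bash
python3 -c "
from h import *
print(world('scene',375.8,226.8,.0305), pix('scene',[.5026,.2737,.1005]),pix('scene',[.5026,.2737,.107]))
print([pix('scene',[.5026,.2737+s*.036,.107]) for s in(1,-1)])"
```

```text
[0.51020375 0.27655367 0.0305    ] (np.float64(374.1830956900247), np.float64(203.47317295683033)) (np.float64(374.30424309067246), np.float64(201.29724184771948))
[(np.float64(383.61830316561816), np.float64(196.2190514292825)), (np.float64(364.6894480035995), np.float64(206.53939831799468))]
```

Request:
carry_out:
  steps:
    - [[0,0,-5],[0,0,1],40]
    - [[0,0,-10],[0.1,0,2],40]
    - [[0,0,-10],[0.1,0,3],40]
    - [[0,0,-10],[0.1,0,4],40]
    - [[0,0,-10],[0.1,0,5],40]
    - [[0,0,-10],[0.1,0,5.5],40]
    - [[0,0,-10],[0.1,0,5.5],40]
    - [[0,0,-10],[0.1,0,5.5],40]

```text
clock: 3.15
tcp_pos: [0.5019, 0.2722, 0.0466]
orientation: [0.0, -0.087, 0.996, 0.0]
wrist_force: [1.6, -0.5, -0.2]
finger_gap: 0.072
grip_force: 0.0
```

Request:
carry_out:
  steps:
    - [[0,0,0],[0,0.25,0],40]
    - [[0,0,0],[0,0.25,0.8],40]
    - [[0,0,0],[0,0.25,1.6],40]
    - [[0,0,0],[0,0.25,2.2],40]
    - [[0,0,0],[0,0.25,2.6],40]
    - [[0,0,0],[0,0.25,2.6],40]
    - [[0,0,0],[0,0.25,2.6],70]
    - [[0,0,0],[0,0.25,2.6],90]
  force: 40

```text
clock: 4.15
tcp_pos: [0.5015, 0.2746, 0.0206]
orientation: [0.0, -0.087, 0.996, -0.0]
wrist_force: [-0.4, -0.9, 1.2]
finger_gap: 0.0555
grip_force: 15.2
```

Request:
carry_out:
  steps:
    - [[0,0,0],[0,0,0],110]
    - [[0,0,0],[0,0,0],130]
    - [[0,0,0],[0,0,0],130]
    - [[0,0,0],[0,0,0],130]
    - [[0,0,0],[0,0,0],130]
    - [[0,0,0],[0,0,0],130]
    - [[0,0,0],[0,0,0],130]
    - [[0,0,0],[0,0,0],130]

```text
clock: 5.15
tcp_pos: [0.5015, 0.2746, 0.0209]
orientation: [0.0, -0.087, 0.996, 0.0]
wrist_force: [-1.4, -0.5, 5.7]
finger_gap: 0.0543
grip_force: 42.7
```

Request:
carry_out:
  steps:
    - [[0,0,0],[0,0,-0.3],130]
    - [[0,0,0],[0,0,-0.8],130]
    - [[0,0,0],[0,0,-2],130]
    - [[0,0,0],[0,0,-4],130]
    - [[0,0,0],[0,0,-6],130]
    - [[0,0,0],[0,0,-8],130]
    - [[0,0,0],[0,0,-10],130]
    - [[0,0,0],[0,0,-11],130]

```text
clock: 6.15
tcp_pos: [0.5019, 0.2749, 0.1321]
orientation: [0.001, -0.087, 0.996, 0.0]
wrist_force: [0.2, 0.7, -0.9]
finger_gap: 0.0548
grip_force: 42.3
```

```bash
python3 -c "
from h import *
y=np.radians(-8.4);ex=np.array([np.cos(y),np.sin(y)]);bc=np.array([.557,-.157])
t=bc+ex*(-.070); print(t)
s=env.get_state();print(s['tcp_pos'],s['wrist_force'],s['finger_gap'],go([*t,.125],171.6))"
```

```text
[ 0.48775094 -0.14677419]
[0.50190676 0.27486337 0.13212923] [ 0.24040099  0.7341365  -0.87340595] 0.05475316279427376 (array([ 0.04,  0.13, 18.34]), array([  8.67, -41.29,   0.68]))
```

Request:
carry_out:
  steps:
    - [[0,0,2],[0.6,-3,0],130]
    - [[0,0,5],[1.8,-9,0],130]
    - [[0,0,8],[3.1,-15,0],130]
    - [[0,0,11],[4.4,-21,0],130]
    - [[0,0,14],[5.7,-27,0],130]
    - [[0,0,16.5],[7,-33,0],130]
    - [[0,0,18.3],[8.1,-38.5,0.4],130]
    - [[0,0,18.3],[8.7,-41.3,0.7],130]

```text
clock: 7.15
tcp_pos: [0.4865, -0.1501, 0.1233]
orientation: [0.0, 0.075, 0.997, -0.0]
wrist_force: [0.8, 0.8, -1.4]
finger_gap: 0.0548
grip_force: 42.5
```

```bash
python3 -c "
from h import *
s=env.get_state();print(s['tcp_pos'],s['wrist_force'],s['finger_gap'])
p,d=env.read_camera('scene');cv2.imwrite('pics/s2.png',cv2.resize(p[220:370,150:350,::-1],None,fx=4,fy=4,interpolation=cv2.INTER_CUBIC));np.save('s2.npy',d)"
```

```text
[ 0.48650139 -0.1501412   0.12332358] [ 0.83771352  0.77928056 -1.4123052 ] 0.054804872347574474
```

View pics/s2.png

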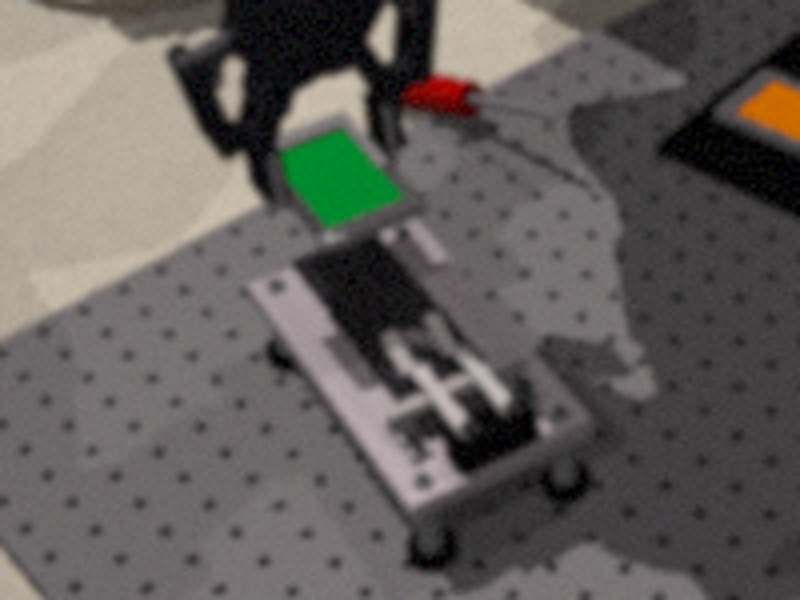

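The carrier is held flat. Its glass corners are at crop (280,155), (343,127), (403,195) and (333,228). The bed's rear corners are at (297,262) and (378,238), and the plate corners at (250,285), (405,512) and (590,415).

```bash
python3 -c "
from h import *
f=lambda u,v,z:world('scene',150+u/4,220+v/4,z)
d=np.load('s2.npy')
g=np.array([f(u,v,.1329) for u,v in((280,155),(343,127),(403,195),(333,228))]);print(g.round(4),g.mean(0))
a=lambda v:np.degrees(np.arctan2(v[1],v[0]))
print(a(g[3]-g[0]),a(g[2]-g[1]),a(g[1]-g[0])-90,a(g[2]-g[3])-90, [np.linalg.norm(g[i]-g[i-1]).round(4) for i in range(4)])
print('glassz',np.median([depthpt('scene',d,150+u/4,220+v/4)[2] for u in range(310,370,4) for v in range(160,195,4)]))
r=[f(297,262,.0685),f(378,238,.0685)];print('bed rear',r,(r[0]+r[1])/2)
P=[f(u,v,.0625) for u,v in((250,285),(405,512),(590,415))];print('plate',P,a(P[1]-P[0]),a(P[2]-P[1])-90,(P[0]+P[2])/2)
"
```

```text
[[ 0.4586 -0.1594  0.1329]
 [ 0.4616 -0.1217  0.1329]
 [ 0.5305 -0.1327  0.1329]
 [ 0.5272 -0.1732  0.1329]] [ 0.49450425 -0.14674569  0.1329    ]
-11.35724111108394 -9.044931440009213 -4.5780703059053565 -4.666012967039649 [np.float64(0.07), np.float64(0.0378), np.float64(0.0698), np.float64(0.0406)]
glassz 0.13227035555446265
bed rear [array([ 0.46803553, -0.16561381,  0.0685    ]), array([ 0.48226402, -0.12253701,  0.0685    ])] [ 0.47514978 -0.14407541  0.0685    ]
plate [array([ 0.45978025, -0.19101048,  0.0625    ]), array([ 0.64603149, -0.22503411,  0.0625    ]), array([ 0.65871807, -0.12206873,  0.0625    ])] -10.352415364333247 -7.024132268074084 [ 0.55924916 -0.15653961  0.0625    ]
```

```bash
python3 -c "
from h import *
s=env.get_state();print(s['tcp_pos'],s['clock'],go([.4875,-.1472,.068],171.5))"
```

```text
[ 0.48665056 -0.15240249  0.1229334 ] 7.2 (array([-0.14,  0.03, -0.13]), array([-0.  ,  0.54,  5.49]))
```

Request:
carry_out:
  steps:
    - [[0,0,0],[0,0,0],130]
    - [[0,0,0],[0,0,0.5],130]
    - [[0,0,0],[0,0,1.5],130]
    - [[0,0,0],[0,0,2.5],130]
    - [[0,0,0],[0,0,3.5],130]
    - [[0,0,0],[0,0,4],130]
    - [[0,0,0],[0,0,4],130]
    - [[0,0,0],[0,0,4],130]

```text
clock: 8.2
tcp_pos: [0.487, -0.1474, 0.0836]
orientation: [0.0, 0.073, 0.997, -0.0]
wrist_force: [0.2, 0.6, -0.7]
finger_gap: 0.0544
grip_force: 42.5
```

```bash
python3 -c "
from h import *
s=env.get_state();print(s['tcp_pos'],s['wrist_force'],s['clock'],go([.4875,-.1472,.065],171.5))"
```

```text
[ 0.48703188 -0.14744336  0.08356863] [ 0.19944277  0.55346795 -0.69611551] 8.2 (array([-0.02,  0.03,  0.13]), array([-0.04,  0.03,  1.86]))
```

Request:
carry_out:
  steps:
    - [[0,0,0],[0,0,0.4],130]
    - [[0,0,0],[0,0,0.9],130]
    - [[0,0,0],[0,0,1.3],130]
    - [[0,0,0],[0,0,1.6],130]
    - [[0,0,0],[0,0,1.8],130]
    - [[0,0,0],[0,0,1.8],130]
    - [[0,0,0],[0,0,1.8],130]
    - [[0,0,0],[0,0,1.8],130]

```text
clock: 9.2
tcp_pos: [0.4869, -0.1473, 0.0655]
orientation: [0.0, 0.073, 0.997, -0.0]
wrist_force: [0.4, 0.3, -0.2]
finger_gap: 0.0547
grip_force: 42.5
```

Request:
carry_out:
  steps:
    - [[0,0,0],[0,0,0.05],130]
    - [[0,0,0],[0,0,0.1],130]
    - [[0,0,0],[0,0,0.15],130]
    - [[0,0,0],[0,0,0.17],130]
    - [[0,0,0],[0,0,0.17],130]
    - [[0,0,0],[0,0,0.17],130]
    - [[0,0,0],[0,0,0.17],130]
    - [[0,0,0],[0,0,0.17],130]

```text
clock: 10.2
tcp_pos: [0.4868, -0.1473, 0.0636]
orientation: [0.0, 0.073, 0.997, -0.0]
wrist_force: [0.3, -0.1, -0.3]
finger_gap: 0.0544
grip_force: 42.5
```

Request:
carry_out:
  steps:
    - [[0,0,0],[0,0,0.03],130]
    - [[0,0,0],[0,0,0.06],130]
    - [[0,0,0],[0,0,0.09],130]
    - [[0,0,0],[0,0,0.1],130]
    - [[0,0,0],[0,0,0.1],130]
    - [[0,0,0],[0,0,0.1],130]
    - [[0,0,0],[0,0,0.1],130]
    - [[0,0,0],[0,0,0.1],130]

```text
clock: 11.2
tcp_pos: [0.4868, -0.1473, 0.0629]
orientation: [0.0, 0.073, 0.997, -0.0]
wrist_force: [-2.1, 0.4, 5.3]
finger_gap: 0.0546
grip_force: 43.0
```

Request:
carry_out:
  steps:
    - [[0,0,0],[0,0,0],90]
    - [[0,0,0],[0,0,0],75]
    - [[0,0,0],[0,0,0],70]
    - [[0,0,0],[0,0,-0.05],70]
    - [[0,0,0],[0,0,0],70]
    - [[0,0,0],[0,0,0],70]
    - [[0,0,0],[0,0,0.1],70]
    - [[0,0,0],[0,0,0.1],70]

```text
clock: 12.2
tcp_pos: [0.4867, -0.1472, 0.0615]
orientation: [-0.0, 0.073, 0.997, -0.0]
wrist_force: [-0.2, 0.3, 0.4]
finger_gap: 0.0619
grip_force: 0.0
```

```bash
python3 -c "
from h import *
s=env.get_state();print(s['tcp_pos'],s['wrist_force'],s['clock'])
p,d=env.read_camera('scene');cv2.imwrite('pics/s3.png',cv2.resize(p[245:345,205:315,::-1],None,fx=6,fy=6,interpolation=cv2.INTER_CUBIC))"
```

```text
[ 0.48668445 -0.14722456  0.06150103] [-0.20560041  0.28155254  0.44518303] 12.2
```

View pics/s3.png

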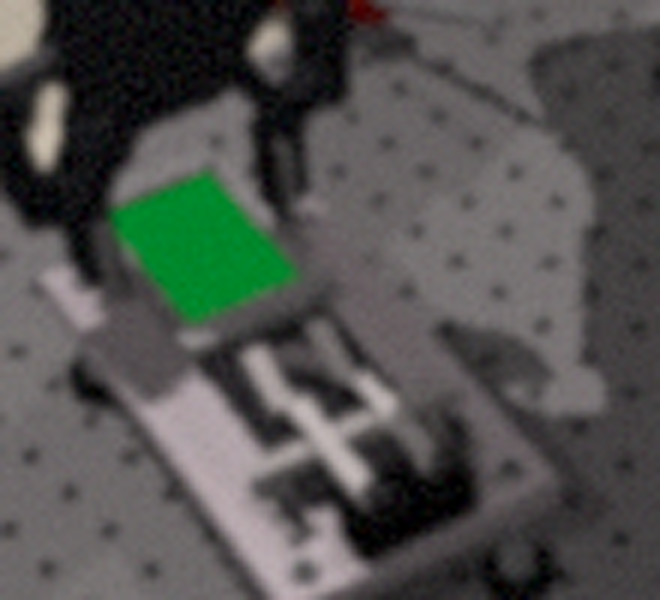

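The carrier lies in front of the clips. Its glass corners are at crop (110,212), (210,170), (298,270) and (192,322). The clip tips are at about (258,352) and (322,325).

```bash
python3 -c "
from h import *
f=lambda u,v,z:world('scene',205+u/6,245+v/6,z)
g=np.array([f(u,v,.0725) for u,v in((110,212),(210,170),(298,270),(192,322))]);print(g.round(4),g.mean(0))
a=lambda v:np.degrees(np.arctan2(v[1],v[0]))
print(a(g[3]-g[0]),a(g[2]-g[1]),a(g[1]-g[0])-90,a(g[2]-g[3])-90)
t=[f(258,352,.0795),f(322,325,.0795)];print(t,(t[0]+t[1])/2)
s=[f(260,470,.077),f(392,405,.077)];print('stop',s)
y=np.radians(-8.5);e=np.array([[np.cos(y),np.sin(y)],[-np.sin(y),np.cos(y)]])
for n,p in(('car',g.mean(0)),('tip',(t[0]+t[1])/2),('stop',(s[0]+s[1])/2)): print(n,e@(p[:2]-[.5585,-.1577]))
"
```

```text
[[ 0.4566 -0.1597  0.0725]
 [ 0.4623 -0.1199  0.0725]
 [ 0.5294 -0.1294  0.0725]
 [ 0.5255 -0.1718  0.0725]] [ 0.49343912 -0.14521071  0.0725    ]
-9.986762283606724 -8.120913753747365 -8.221915900328383 -5.201654293861168
[array([ 0.56011861, -0.1680475 ,  0.0795    ]), array([ 0.56447561, -0.14447631,  0.0795    ])] [ 0.56229711 -0.15626191  0.0795    ]
stop [array([ 0.60306651, -0.19867319,  0.077     ]), array([ 0.60927802, -0.14963131,  0.077     ])]
car [-0.06619228  0.0027355 ]
tip [0.00354284 0.00198355]
stop [ 0.04958043 -0.00922513]
```

Request:
carry_out:
  steps:
    - [[0,0,0],[0,0,0],80]
    - [[0,0,0],[0,0,0],95]
    - [[0,0,0],[0,0,0],110]
    - [[0,0,0],[0,0,0],130]
    - [[0,0,0],[0,0,0],130]
    - [[0,0,0],[0,0,0],130]
    - [[0,0,0],[0,0,0],130]
    - [[0,0,0],[0,0,0],130]
  force: 40

```text
clock: 13.25
tcp_pos: [0.4869, -0.1473, 0.0619]
orientation: [0.0, 0.073, 0.997, -0.0]
wrist_force: [-1.5, 0.2, 5.5]
finger_gap: 0.0547
grip_force: 42.7
```

Request:
carry_out:
  steps:
    - [[0,0,0],[-0.2,0,0],130]
    - [[0,0,0],[-0.6,0,0],130]
    - [[0,0,0],[-1,0,0],130]
    - [[0,0,0],[-1.4,0,0],130]
    - [[0,0,0],[-1.7,0,0],130]
    - [[0,0,0],[-1.9,0,0],130]
    - [[0,0,0],[-2,0,0],130]
    - [[0,0,0],[-2,0,0],130]

```text
clock: 14.25
tcp_pos: [0.5045, -0.1498, 0.0619]
orientation: [-0.002, 0.073, 0.997, -0.0]
wrist_force: [-7.0, 1.4, 11.1]
finger_gap: 0.055
grip_force: 43.3
```

Request:
carry_out:
  steps:
    - [[0,0,0],[0,0,-0.03],130]
    - [[0,0,0],[0,0,-0.06],130]
    - [[0,0,0],[-0.2,0,-0.06],130]
    - [[0,0,0],[-0.4,0,-0.06],130]
    - [[0,0,0],[-0.6,0,-0.06],130]
    - [[0,0,0],[-0.8,0,-0.06],130]
    - [[0,0,0],[-1,0,-0.06],130]
    - [[0,0,0],[-1,0,-0.06],130]

```text
clock: 15.25
tcp_pos: [0.5137, -0.1511, 0.0619]
orientation: [-0.003, 0.073, 0.997, 0.0]
wrist_force: [-9.3, -0.1, 8.5]
finger_gap: 0.0546
grip_force: 43.0
```

Request:
carry_out:
  steps:
    - [[0,0,0],[-0.2,0,0],130]
    - [[0,0,0],[-0.4,0,0],130]
    - [[0,0,0],[-0.6,0,0],130]
    - [[0,0,0],[-0.8,0,0],130]
    - [[0,0,0],[-1,0,0],130]
    - [[0,0,0],[-1.2,0,0],130]
    - [[0,0,0],[-1.4,0,0],130]
    - [[0,0,0],[-1.4,0,0],130]

```text
clock: 16.25
tcp_pos: [0.5224, -0.1518, 0.0619]
orientation: [-0.007, 0.073, 0.997, 0.0]
wrist_force: [-22.8, 3.1, 20.2]
finger_gap: 0.0546
grip_force: 44.2
```

Request:
carry_out:
  steps:
    - [[0,0,0],[0,0,-0.04],130]
    - [[0,0,0],[0,0,-0.08],130]
    - [[0,0,0],[0,0,-0.12],130]
    - [[0,0,0],[0,0,-0.12],130]
    - [[0,0,0],[0,0,-0.12],130]
    - [[0,0,0],[0,0,-0.12],130]
    - [[0,0,0],[0,0,-0.12],130]
    - [[0,0,0],[0,0,-0.12],130]

```text
clock: 17.25
tcp_pos: [0.523, -0.1519, 0.0619]
orientation: [-0.007, 0.073, 0.997, 0.001]
wrist_force: [-18.1, 1.8, 10.5]
finger_gap: 0.0547
grip_force: 43.3
```

```bash
python3 -c "
from h import *
s=env.get_state();print(s['tcp_pos'],s['wrist_force'],s['ft_torque'],s['clock'],rot(s['orientation']).apply([0,0,1]))
p,d=env.read_camera('scene');cv2.imwrite('pics/s4.png',cv2.resize(p[245:345,205:315,::-1],None,fx=6,fy=6,interpolation=cv2.INTER_CUBIC))"
```

```text
[ 0.52296712 -0.15188585  0.06194842] [-18.10076981   1.81257392  10.46995256] [ 0.23595163  3.56765033 -0.03970705] 17.25 [-0.01396864  0.00244764 -0.99989944]
```

View pics/s4.png

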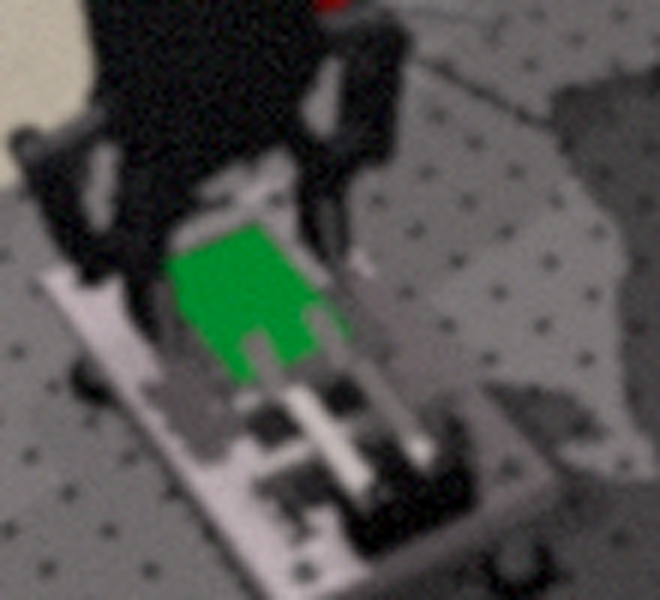

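The noses seem to be climbing onto the front rim, with the glass front corners at crop (240,385) and (350,330). The tool has tilted and presses the front down, so I'll take that out and go on.

Request:
carry_out:
  steps:
    - [[0,-0.3,0],[0,0,-0.02],130]
    - [[0,-0.6,0],[0,0,-0.04],130]
    - [[0,-0.9,0],[0,0,-0.04],130]
    - [[0,-0.9,0],[-0.1,0,-0.04],130]
    - [[0,-0.9,0],[-0.2,0,-0.04],130]
    - [[0,-0.9,0],[-0.3,0,-0.04],130]
    - [[0,-0.9,0],[-0.3,0,-0.04],130]
    - [[0,-0.9,0],[-0.3,0,-0.04],130]

```text
clock: 18.3
tcp_pos: [0.5234, -0.1519, 0.0619]
orientation: [-0.002, 0.073, 0.997, 0.0]
wrist_force: [-24.3, 1.2, 14.3]
finger_gap: 0.0548
grip_force: 43.7
```

```bash
python3 -c "
from h import *
s=env.get_state();print(s['tcp_pos'],s['wrist_force'],s['ft_torque'],rot(s['orientation']).apply([0,0,1]))"
```

```text
[ 0.52341789 -0.15189479  0.06191941] [-24.32655698   1.17877883  14.31109079] [ 0.25374831  4.87273603 -0.077889  ] [-3.17777732e-03  6.00015830e-04 -9.99994771e-01]
```

Request:
carry_out:
  steps:
    - [[0,0.3,0],[0.3,0,0],130]
    - [[0,0.5,0],[0.6,0,0],130]
    - [[0,0.5,0],[0.6,0,0],100]
    - [[0,0.5,0],[0.6,0,0],75]
    - [[0,0.5,0],[0.6,0,0],70]
    - [[0,0.5,0],[0.6,0,-0.05],70]
    - [[0,0.5,0],[0.6,0,-0.1],70]
    - [[0,0.5,0],[0.6,0,-0.1],70]

```text
clock: 19.3
tcp_pos: [0.5275, -0.1533, 0.0649]
orientation: [0.004, 0.073, 0.997, -0.0]
wrist_force: [0.4, 0.1, -0.2]
finger_gap: 0.0619
grip_force: 0.0
```

```bash
python3 -c "
from h import *
s=env.get_state();print(s['tcp_pos'],s['wrist_force'],s['ft_torque'],rot(s['orientation']).apply([0,0,1]))"
```

```text
[ 0.52754908 -0.15330041  0.06486599] [ 0.41440832  0.12980075 -0.17426225] [-0.01049951 -0.00036057 -0.02921124] [ 0.00736742 -0.00127966 -0.99997204]
```

Request:
carry_out:
  steps:
    - [[0,0.3,0],[0,0,0],80]
    - [[0,0.3,0],[0,0,0],95]
    - [[0,0.3,0],[0,0,0],110]
    - [[0,0.3,0],[0,0,0],130]
    - [[0,0.3,0],[0,0,0],130]
    - [[0,0.3,0],[0,0,0],130]
    - [[0,0.3,0],[0,0,0],130]
    - [[0,0.3,0],[0,0,0],130]

```text
clock: 20.3
tcp_pos: [0.5274, -0.1531, 0.0651]
orientation: [0.001, 0.073, 0.997, -0.0]
wrist_force: [-2.1, 0.9, 4.7]
finger_gap: 0.0545
grip_force: 42.3
```

```bash
python3 -c "
from h import *
s=env.get_state();print(s['tcp_pos'],s['wrist_force'],s['ft_torque'],rot(s['orientation']).apply([0,0,1]))"
```

```text
[ 0.52735959 -0.15306645  0.06514249] [-2.06896654  0.89661883  4.72393341] [0.33543875 0.32886381 0.06294698] [ 2.02217878e-03 -1.57826784e-04 -9.99997943e-01]
```

Request:
carry_out:
  steps:
    - [[0,0,0],[0,0,-0.03],130]
    - [[0,0,0],[0,0,-0.05],130]
    - [[0,0,0],[-0.1,0,-0.06],130]
    - [[0,0,0],[-0.2,0,-0.07],130]
    - [[0,0,0],[-0.3,0,-0.08],130]
    - [[0,0,0],[-0.4,0,-0.09],130]
    - [[0,0,0],[-0.4,0,-0.09],130]
    - [[0,0,0],[-0.4,0,-0.09],130]

```text
clock: 21.3
tcp_pos: [0.5274, -0.153, 0.0652]
orientation: [-0.003, 0.073, 0.997, 0.0]
wrist_force: [-11.1, 1.4, 11.0]
finger_gap: 0.0545
grip_force: 42.8
```

```bash
python3 -c "
from h import *
s=env.get_state();print(s['tcp_pos'],s['wrist_force'],s['ft_torque'],rot(s['orientation']).apply([0,0,1]))"
```

```text
[ 0.52740126 -0.15303642  0.06515243] [-11.13270464   1.35951992  10.95341873] [0.41757571 2.22536229 0.06802716] [-5.56534704e-03  5.95736823e-04 -9.99984336e-01]
```

Request:
carry_out:
  steps:
    - [[0,-0.2,0],[0,0,-0.05],130]
    - [[0,-0.4,0],[0,0,-0.1],130]
    - [[0,-0.4,0],[0,0,-0.15],130]
    - [[0,-0.4,0],[0,0,-0.15],130]
    - [[0,-0.5,0],[-0.1,0,-0.18],130]
    - [[0,-0.5,0],[-0.1,0,-0.18],130]
    - [[0,-0.5,0],[-0.1,0,-0.18],130]
    - [[0,-0.5,0],[-0.1,0,-0.18],130]

```text
clock: 22.3
tcp_pos: [0.5275, -0.153, 0.0652]
orientation: [0.0, 0.073, 0.997, 0.0]
wrist_force: [-8.6, 0.5, 0.9]
finger_gap: 0.0546
grip_force: 42.4
```

```bash
python3 -c "
from h import *
s=env.get_state();print(s['tcp_pos'],s['wrist_force'],s['ft_torque'],rot(s['orientation']).apply([0,0,1]))"
```

```text
[ 0.5274684  -0.15300809  0.06519574] [-8.59520402  0.48694331  0.91239678] [ 0.10990361  1.8543172  -0.03310182] [ 6.28189719e-04  5.28358526e-05 -9.99999801e-01]
```

Request:
carry_out:
  steps:
    - [[0,0,0],[-0.05,0,-0.01],130]
    - [[0,-0.1,0],[-0.1,0,-0.03],130]
    - [[0,-0.1,0],[-0.15,0,-0.05],130]
    - [[0,-0.2,0],[-0.2,0,-0.06],130]
    - [[0,-0.2,0],[-0.25,0,-0.08],130]
    - [[0,-0.2,0],[-0.25,0,-0.08],130]
    - [[0,-0.2,0],[-0.25,0,-0.08],130]
    - [[0,-0.2,0],[-0.25,0,-0.08],130]

```text
clock: 23.3
tcp_pos: [0.5277, -0.153, 0.0652]
orientation: [-0.0, 0.074, 0.997, 0.0]
wrist_force: [-13.9, -0.1, 1.2]
finger_gap: 0.0545
grip_force: 42.4
```

```bash
python3 -c "
from h import *
s=env.get_state();print(s['tcp_pos'],s['wrist_force'],s['ft_torque'],rot(s['orientation']).apply([0,0,1]))"
```

```text
[ 0.52767126 -0.15297978  0.06521616] [-13.88214735  -0.05500393   1.22073873] [ 0.01073848  2.8098171  -0.02262792] [-3.76902348e-04  1.30625405e-04 -9.99999920e-01]
```

Request:
carry_out:
  steps:
    - [[0,0,0],[-0.05,0,-0.02],130]
    - [[0,-0.1,0],[-0.1,0,-0.04],130]
    - [[0,-0.1,0],[-0.15,0,-0.06],130]
    - [[0,-0.2,0],[-0.2,0,-0.08],130]
    - [[0,-0.2,0],[-0.25,0,-0.1],130]
    - [[0,-0.2,0],[-0.25,0,-0.1],130]
    - [[0,-0.2,0],[-0.25,0,-0.1],130]
    - [[0,-0.2,0],[-0.25,0,-0.1],130]

```text
clock: 24.3
tcp_pos: [0.5371, -0.1546, 0.0692]
orientation: [0.009, 0.073, 0.997, -0.001]
wrist_force: [-2.7, 0.6, -8.5]
finger_gap: 0.0546
grip_force: 43.5
```

```bash
python3 -c "
from h import *
s=env.get_state();print(s['tcp_pos'],s['wrist_force'],s['ft_torque'],rot(s['orientation']).apply([0,0,1]))
for n in('scene','top'):
  p,d=env.read_camera(n);cv2.imwrite('pics/s5%s.png'%n,p[:,:,::-1])
a=cv2.imread('pics/s5scene.png')[265:345,215:315];cv2.imwrite('pics/s5.png',cv2.resize(a,None,fx=7,fy=7,interpolation=cv2.INTER_CUBIC))"
```

```text
[ 0.53714855 -0.15461456  0.06918387] [-2.6984382   0.58483955 -8.47677878] [0.15788534 0.86737949 0.02957858] [ 0.01715129 -0.00255184 -0.99984965]
```

View pics/s5.png

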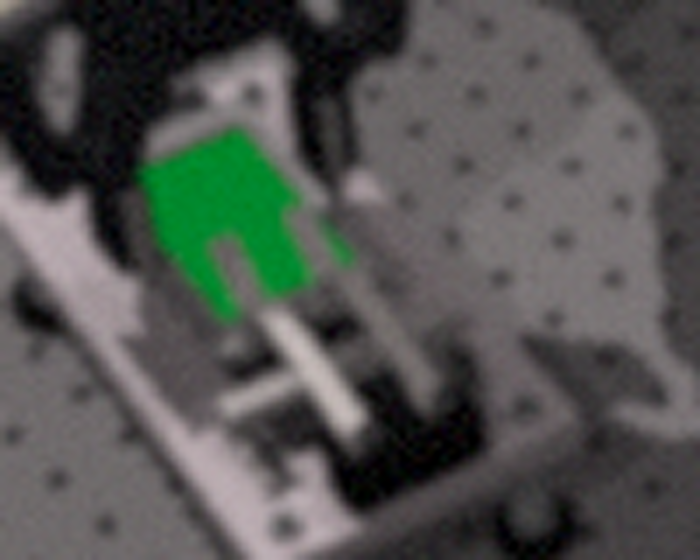

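The carrier moved about 10 mm forward, so the noses should now be on the rim, but it lifted 4 mm. I'll lower it back flat.

Request:
carry_out:
  steps:
    - [[0,0.3,0],[0,0,0.1],130]
    - [[0,0.6,0],[0,0,0.2],130]
    - [[0,0.8,0],[0,0,0.3],130]
    - [[0,1,0],[0,0,0.35],130]
    - [[0,1,0],[0,0,0.38],130]
    - [[0,1,0],[0,0,0.38],130]
    - [[0,1,0],[0,0,0.38],130]
    - [[0,1,0],[0,0,0.38],130]

```text
clock: 25.4
tcp_pos: [0.5376, -0.1548, 0.0658]
orientation: [0.0, 0.073, 0.997, -0.0]
wrist_force: [-1.8, -0.9, -2.0]
finger_gap: 0.0543
grip_force: 43.9
```

```bash
python3 -c "
from h import *
s=env.get_state();print(s['tcp_pos'],s['wrist_force'],s['ft_torque'],rot(s['orientation']).apply([0,0,1]))"
```

```text
[ 0.53764469 -0.15483477  0.06575517] [-1.76507743 -0.92424553 -2.03418772] [0.14917844 0.49912474 0.04806829] [ 9.35302921e-04 -4.15685837e-04 -9.99999476e-01]
```

Request:
carry_out:
  steps:
    - [[0,0,0],[-0.1,0,0.02],130]
    - [[0,0,0],[-0.2,0,0.02],130]
    - [[0,0,0],[-0.3,0,0.02],130]
    - [[0,0,0],[-0.4,0,0.02],130]
    - [[0,0,0],[-0.5,0,0.02],130]
    - [[0,0,0],[-0.6,0,0.02],130]
    - [[0,0,0],[-0.7,0,0.02],130]
    - [[0,0,0],[-0.7,0,0.02],130]

```text
clock: 26.4
tcp_pos: [0.5437, -0.1556, 0.0652]
orientation: [-0.0, 0.073, 0.997, -0.0]
wrist_force: [-5.1, 0.4, -0.1]
finger_gap: 0.0543
grip_force: 44.2
```

```bash
python3 -c "
from h import *
s=env.get_state();print(s['tcp_pos'],s['wrist_force'],s['ft_torque'],rot(s['orientation']).apply([0,0,1]))"
```

```text
[ 0.54371303 -0.15564574  0.0652333 ] [-5.12003869  0.37336971 -0.13509921] [-0.01761429  1.02484108 -0.09911191] [-9.06564825e-04 -3.32365235e-05 -9.99999589e-01]
```

Request:
carry_out:
  steps:
    - [[0,0,0],[-0.06,0,0],130]
    - [[0,0,0],[-0.12,0,0],130]
    - [[0,0,0],[-0.18,0,0],130]
    - [[0,0,0],[-0.24,0,0],130]
    - [[0,0,0],[-0.3,0,0],130]
    - [[0,0,0],[-0.36,0,0],130]
    - [[0,0,0],[-0.42,0,0],130]
    - [[0,0,0],[-0.48,0,0],130]

```text
clock: 27.4
tcp_pos: [0.5483, -0.1561, 0.0652]
orientation: [-0.001, 0.073, 0.997, 0.0]
wrist_force: [-5.1, 1.9, 1.0]
finger_gap: 0.0543
grip_force: 44.3
```

Request:
carry_out:
  steps:
    - [[0,0,0],[-0.05,0,0],130]
    - [[0,0,0],[-0.1,0,0],130]
    - [[0,0,0],[-0.15,0,0],130]
    - [[0,0,0],[-0.2,0,0],130]
    - [[0,0,0],[-0.25,0,0],130]
    - [[0,0,0],[-0.25,0,0],130]
    - [[0,0,0],[-0.25,0,0],130]
    - [[0,0,0],[-0.25,0,0],130]

```text
clock: 28.4
tcp_pos: [0.5509, -0.1565, 0.0652]
orientation: [-0.0, 0.073, 0.997, 0.0]
wrist_force: [-5.2, 0.6, 0.5]
finger_gap: 0.0545
grip_force: 44.3
```

Request:
carry_out:
  steps:
    - [[0,0,0],[-0.05,0,0],130]
    - [[0,0,0],[-0.1,0,0],130]
    - [[0,0,0],[-0.15,0,0],130]
    - [[0,0,0],[-0.2,0,0],130]
    - [[0,0,0],[-0.25,0,0],130]
    - [[0,0,0],[-0.3,0,0],130]
    - [[0,0,0],[-0.3,0,0],130]
    - [[0,0,0],[-0.3,0,0],130]

```text
clock: 29.4
tcp_pos: [0.5511, -0.1565, 0.0652]
orientation: [-0.003, 0.073, 0.997, 0.0]
wrist_force: [-13.0, 1.8, 6.5]
finger_gap: 0.0544
grip_force: 44.9
```

Request:
carry_out:
  steps:
    - [[0,0,0],[0,0,-0.04],130]
    - [[0,0,0],[-0.05,0,-0.08],130]
    - [[0,0,0],[-0.1,0,-0.1],130]
    - [[0,0,0],[-0.1,0,-0.1],130]
    - [[0,0,0],[-0.1,0,-0.1],130]
    - [[0,0,0],[-0.1,0,-0.1],130]
    - [[0,0,0],[-0.1,0,-0.1],130]
    - [[0,0,0],[-0.1,0,-0.1],130]

```text
clock: 30.4
tcp_pos: [0.5512, -0.1564, 0.0652]
orientation: [-0.004, 0.073, 0.997, 0.0]
wrist_force: [-13.0, 2.1, 2.5]
finger_gap: 0.0543
grip_force: 44.5
```

Request:
carry_out:
  steps:
    - [[0,0,0],[0.1,0,0.06],130]
    - [[0,0,0],[0.25,0,0.06],130]
    - [[0,0,0],[0.25,0,0.06],120]
    - [[0,0,0],[0.25,0,0.06],90]
    - [[0,0,0],[0.25,0,0.06],80]
    - [[0,0,0],[0.25,0,0.06],70]
    - [[0,0,0],[0.25,0,0.06],65]
    - [[0,0,0],[0.25,0,0.06],65]

```text
clock: 31.4
tcp_pos: [0.5534, -0.1571, 0.066]
orientation: [0.001, 0.073, 0.997, -0.0]
wrist_force: [-0.8, 0.5, -0.1]
finger_gap: 0.0631
grip_force: 0.0
```

Request:
carry_out:
  steps:
    - [[0,0,0],[0,0,-0.3],65]
    - [[0,0,0],[0,0,-1],65]
    - [[0,0,0],[0,0,-2.5],65]
    - [[0,0,0],[0.5,0,-5],60]
    - [[0,0,0],[3,0,-8],60]
    - [[0,0,0],[6,0,-11],60]
    - [[0,0,0],[9,0,-14],60]
    - [[0,0,0],[10,0,-15],60]

```text
clock: 32.4
tcp_pos: [0.4538, -0.1426, 0.2187]
orientation: [0.002, 0.073, 0.997, -0.001]
wrist_force: [0.5, 0.1, 0.2]
finger_gap: 0.0652
grip_force: 0.0
```

```bash
python3 -c "
from h import *
for n in('scene','top'):
  p,d=env.read_camera(n);cv2.imwrite('pics/s6%s.png'%n,p[:,:,::-1]);np.save('s6%s.npy'%n,d)
a=cv2.imread('pics/s6scene.png')[265:345,225:325];cv2.imwrite('pics/s6.png',cv2.resize(a,None,fx=7,fy=7,interpolation=cv2.INTER_CUBIC))"
```

```text
(no output)
```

View pics/s6.png

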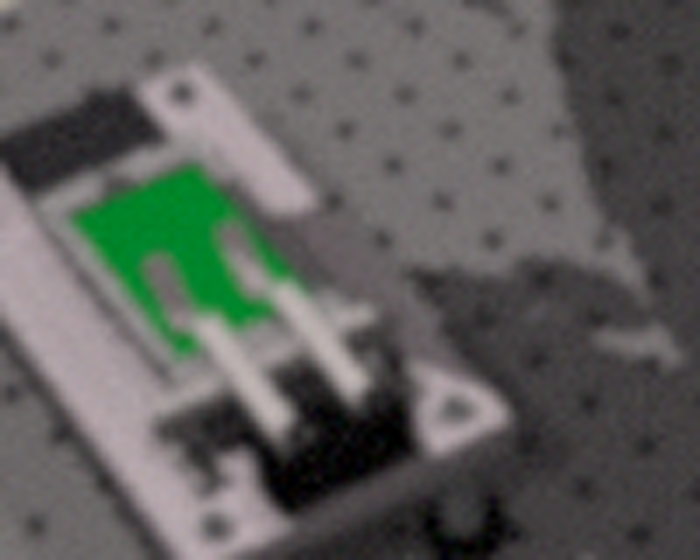

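The carrier is up against the stop bar with both clip noses on the glass. Glass corners are at crop (75,212), (198,165), (300,283) and (180,357). Next I'll check it numerically in the top view.

```bash
python3 -c "
from h import *
p=cv2.imread('pics/s6top.png');cv2.imwrite('pics/s7.png',cv2.resize(p[165:285,350:440],None,fx=5,fy=5,interpolation=cv2.INTER_CUBIC))
f=lambda u,v,z:world('scene',225+u/7,265+v/7,z)
g=np.array([f(u,v,.0725) for u,v in((75,212),(198,165),(300,283),(180,357))])
a=lambda v:np.degrees(np.arctan2(v[1],v[0]))
print(g.round(4),a(g[3]-g[0]),a(g[2]-g[1]),a(g[1]-g[0])-90)"
```

```text
[[ 0.5151 -0.1678  0.0725]
 [ 0.5237 -0.1288  0.0725]
 [ 0.5859 -0.1381  0.0725]
 [ 0.5861 -0.1812  0.0725]] -10.649876332246897 -8.507776366133237 -12.416905772576499
```

View pics/s7.png

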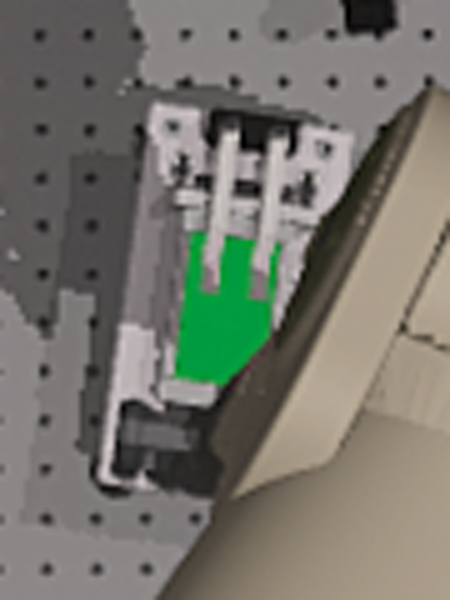

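```bash
python3 -c "
from workcell import env
print(env.hand_in())"
```

```text
the job is handed in; nothing more can be done
None
```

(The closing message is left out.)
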